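# Match the spares to the failed parts in the job tray

## Task

Two failed appliance parts lie in the black job tray, one in each row. For each of them take the spare of the same shape and size from the orange bin and lay it flat, same way up as it lay in the bin, on the floor of the empty compartment beside that failed part, setting it down rather than dropping it. Leave the other spares, all the failed parts, and the spray can and the jar where they are.

Things in the scene. Friction and masses are not known exactly. Their poses are not given: they have to be found in the camera images.
- spares_bin: Orange open bin, fixed to the bench, 279 x 279 mm, walls 50 mm high and 5 mm thick, floor 5 mm thick, divided into 2 x 2 compartments of 132 x 132 mm inside (centres at x, y = +-68.5 mm). One spare part lies in each. Origin: centre of the underside, z up.
- job_tray: Black open tray, fixed to the bench, 279 mm (x) by 243 mm (y), walls 40 mm high and 5 mm thick, floor 5 mm thick. Two rows (nearer -x, farther +x), each row with a 132 x 132 mm compartment (on +y) holding one failed part, and beside it an empty compartment 132 mm (x) by 96 mm (y). Origin: centre of the underside.
- empty_near (a point): Centre of the floor of the empty compartment in the tray's near (-x) row, axes as the tray's; compartment 132 mm along x, 96 mm along y inside.
- empty_far (a point): The same for the tray's far (+x) row.
- failed_near (a point): Centre of the floor of the compartment with the failed part in the tray's near row; 132 x 132 mm inside, axes as the tray's.
- failed_far (a point): The same for the tray's far row.
- returns_box: Low brown cardboard box, fixed, 142 x 279 mm, 45 mm high, two compartments, beyond the work; holds two more failed parts that belong to other jobs. Origin: centre of the underside.
- spare_long_handle: New spare part in one compartment of the orange bin: grey plastic long bow handle: a straight bar on two feet at its ends, 115 x 22 mm, 38 mm high (bar 14 mm thick, its underside 24 mm up; feet 18 mm long). Lies flat, length along its x, z up; origin at the underside, mid-length. Grip across the 22 mm width at the middle.
- spare_short_handle: New spare part in one compartment of the orange bin: grey plastic short bow handle: the same as the long one but only 80 mm long (80 x 22 mm, 38 mm high, bar underside 24 mm up). Lies flat, length along its x, z up; origin at the underside, mid-length. Grip across the 22 mm width at the middle.
- spare_valve: New spare part in one compartment of the orange bin: grey plastic valve: a block 46 x 38 mm, 34 mm high, with a low round cap (6 mm) on top and a round pipe stub of 22 mm diameter, 30 mm long, on both ends; 106 mm long over all. Lies flat, length along its x, z up; origin at the underside, mid-length. Grip across the 38 mm width of the block.
- spare_lever: New spare part in one compartment of the orange bin: grey plastic latch lever: a plain bar 24 mm wide, 22 mm high, with a round flat head of 40 mm diameter at its +x end; 115 mm long over all. Lies flat, length along its x, z up; origin at the underside, mid-length. Grip across the 24 mm width of the bar at the origin.
- failed_long_handle: Failed part of the same shape and colour as its spare, in a failed-part compartment of the black tray or in the cardboard box: grey plastic long bow handle: a straight bar on two feet at its ends, 115 x 22 mm, 38 mm high (bar 14 mm thick, its underside 24 mm up; feet 18 mm long). Lies flat, length along its x, z up; origin at the underside, mid-length.
- failed_short_handle: Failed part of the same shape and colour as its spare, in a failed-part compartment of the black tray or in the cardboard box: grey plastic short bow handle: the same as the long one but only 80 mm long (80 x 22 mm, 38 mm high, bar underside 24 mm up). Lies flat, length along its x, z up; origin at the underside, mid-length.
- failed_valve: Failed part of the same shape and colour as its spare, in a failed-part compartment of the black tray or in the cardboard box: grey plastic valve: a block 46 x 38 mm, 34 mm high, with a low round cap (6 mm) on top and a round pipe stub of 22 mm diameter, 30 mm long, on both ends; 106 mm long over all. Lies flat, length along its x, z up; origin at the underside, mid-length.
- failed_lever: Failed part of the same shape and colour as its spare, in a failed-part compartment of the black tray or in the cardboard box: grey plastic latch lever: a plain bar 24 mm wide, 22 mm high, with a round flat head of 40 mm diameter at its +x end; 115 mm long over all. Lies flat, length along its x, z up; origin at the underside, mid-length.
- spray_can: Bystander: upright aluminium spray can, 54 mm diameter, 200 mm high, standing between bin and tray. Origin: centre of the underside.
- jar: Bystander: low grey jar with a white cap, 54 mm diameter, 80 mm high, standing between bin and tray, nearer than the can. Origin: centre of the underside.

How it is judged:
At the end, for the whole second after the job is handed in: In both tray rows the spare of that row's failed kind lies in the empty compartment: origin within 60 mm (tray x) and 45 mm (y) of its centre, under 6 mm above its floor, upright within 0.12 rad, at rest (under 0.02 m/s, 0.2 rad/s) ((((x of failed_long_handle in the frame of failed_near between -0.066 and 0.066 m and y of failed_long_handle in the frame of failed_near between -0.066 and 0.066 m) and (x of spare_long_handle in the frame of empty_near between -0.06 and 0.06 m and y of spare_long_handle in the frame of empty_near between -0.045 and 0.045 m and z of spare_long_handle in the frame of empty_near below 0.006 m and angle between spare_long_handle's own z axis and vertical below 0.12 rad and linear speed of spare_long_handle below 0.02 m/s and angular speed of spare_long_handle below 0.2 rad/s)) or ((x of failed_short_handle in the frame of failed_near between -0.066 and 0.066 m and y of failed_short_handle in the frame of failed_near between -0.066 and 0.066 m) and (x of spare_short_handle in the frame of empty_near between -0.06 and 0.06 m and y of spare_short_handle in the frame of empty_near between -0.045 and 0.045 m and z of spare_short_handle in the frame of empty_near below 0.006 m and angle between spare_short_handle's own z axis and vertical below 0.12 rad and linear speed of spare_short_handle below 0.02 m/s and angular speed of spare_short_handle below 0.2 rad/s)) or ((x of failed_valve in the frame of failed_near between -0.066 and 0.066 m and y of failed_valve in the frame of failed_near between -0.066 and 0.066 m) and (x of spare_valve in the frame of empty_near between -0.06 and 0.06 m and y of spare_valve in the frame of empty_near between -0.045 and 0.045 m and z of spare_valve in the frame of empty_near below 0.006 m and angle between spare_valve's own z axis and vertical below 0.12 rad and linear speed of spare_valve below 0.02 m/s and angular speed of spare_valve below 0.2 rad/s)) or ((x of failed_lever in the frame of failed_near between -0.066 and 0.066 m and y of failed_lever in the frame of failed_near between -0.066 and 0.066 m) and (x of spare_lever in the frame of empty_near between -0.06 and 0.06 m and y of spare_lever in the frame of empty_near between -0.045 and 0.045 m and z of spare_lever in the frame of empty_near below 0.006 m and angle between spare_lever's own z axis and vertical below 0.12 rad and linear speed of spare_lever below 0.02 m/s and angular speed of spare_lever below 0.2 rad/s))) and (((x of failed_long_handle in the frame of failed_far between -0.066 and 0.066 m and y of failed_long_handle in the frame of failed_far between -0.066 and 0.066 m) and (x of spare_long_handle in the frame of empty_far between -0.06 and 0.06 m and y of spare_long_handle in the frame of empty_far between -0.045 and 0.045 m and z of spare_long_handle in the frame of empty_far below 0.006 m and angle between spare_long_handle's own z axis and vertical below 0.12 rad and linear speed of spare_long_handle below 0.02 m/s and angular speed of spare_long_handle below 0.2 rad/s)) or ((x of failed_short_handle in the frame of failed_far between -0.066 and 0.066 m and y of failed_short_handle in the frame of failed_far between -0.066 and 0.066 m) and (x of spare_short_handle in the frame of empty_far between -0.06 and 0.06 m and y of spare_short_handle in the frame of empty_far between -0.045 and 0.045 m and z of spare_short_handle in the frame of empty_far below 0.006 m and angle between spare_short_handle's own z axis and vertical below 0.12 rad and linear speed of spare_short_handle below 0.02 m/s and angular speed of spare_short_handle below 0.2 rad/s)) or ((x of failed_valve in the frame of failed_far between -0.066 and 0.066 m and y of failed_valve in the frame of failed_far between -0.066 and 0.066 m) and (x of spare_valve in the frame of empty_far between -0.06 and 0.06 m and y of spare_valve in the frame of empty_far between -0.045 and 0.045 m and z of spare_valve in the frame of empty_far below 0.006 m and angle between spare_valve's own z axis and vertical below 0.12 rad and linear speed of spare_valve below 0.02 m/s and angular speed of spare_valve below 0.2 rad/s)) or ((x of failed_lever in the frame of failed_far between -0.066 and 0.066 m and y of failed_lever in the frame of failed_far between -0.066 and 0.066 m) and (x of spare_lever in the frame of empty_far between -0.06 and 0.06 m and y of spare_lever in the frame of empty_far between -0.045 and 0.045 m and z of spare_lever in the frame of empty_far below 0.006 m and angle between spare_lever's own z axis and vertical below 0.12 rad and linear speed of spare_lever below 0.02 m/s and angular speed of spare_lever below 0.2 rad/s)))); the robot touches nothing.
It fails at once if a spare whose failed part is not in the tray is taken or shifted by more than 30 mm ((distance of spare_long_handle from where it was at the start of the episode above 0.03 m and not ((x of failed_long_handle in the frame of failed_near between -0.066 and 0.066 m and y of failed_long_handle in the frame of failed_near between -0.066 and 0.066 m) or (x of failed_long_handle in the frame of failed_far between -0.066 and 0.066 m and y of failed_long_handle in the frame of failed_far between -0.066 and 0.066 m))) or (distance of spare_short_handle from where it was at the start of the episode above 0.03 m and not ((x of failed_short_handle in the frame of failed_near between -0.066 and 0.066 m and y of failed_short_handle in the frame of failed_near between -0.066 and 0.066 m) or (x of failed_short_handle in the frame of failed_far between -0.066 and 0.066 m and y of failed_short_handle in the frame of failed_far between -0.066 and 0.066 m))) or (distance of spare_valve from where it was at the start of the episode above 0.03 m and not ((x of failed_valve in the frame of failed_near between -0.066 and 0.066 m and y of failed_valve in the frame of failed_near between -0.066 and 0.066 m) or (x of failed_valve in the frame of failed_far between -0.066 and 0.066 m and y of failed_valve in the frame of failed_far between -0.066 and 0.066 m))) or (distance of spare_lever from where it was at the start of the episode above 0.03 m and not ((x of failed_lever in the frame of failed_near between -0.066 and 0.066 m and y of failed_lever in the frame of failed_near between -0.066 and 0.066 m) or (x of failed_lever in the frame of failed_far between -0.066 and 0.066 m and y of failed_lever in the frame of failed_far between -0.066 and 0.066 m)))).
It fails at once if a failed part is moved by more than 25 mm (distance of any of failed_long_handle, failed_short_handle, failed_valve, failed_lever from where it was at the start of the episode above 0.025 m).
It fails at once if a spare is dropped or thrown (faster than 0.7 m/s out of the fingers) ((contact force between the fingers and spare_long_handle below 0.02 N and linear speed of spare_long_handle above 0.7 m/s) or (contact force between the fingers and spare_short_handle below 0.02 N and linear speed of spare_short_handle above 0.7 m/s) or (contact force between the fingers and spare_valve below 0.02 N and linear speed of spare_valve above 0.7 m/s) or (contact force between the fingers and spare_lever below 0.02 N and linear speed of spare_lever above 0.7 m/s)).
It fails at once if the can or the jar is moved by more than 30 mm or tipped (distance of any of spray_can, jar from where it was at the start of the episode above 0.03 m or angle between any of spray_can, jar's own z axis and vertical above 0.3 rad).
It also fails if it takes over 64 s, if anything falls off the work surface, if the arm or the gripper's body presses on something with over 40 N, if the wrist force passes 120 N, or if a joint passes its speed limit or range.

## Robot

A 6-joint arm with a two-finger parallel gripper is mounted at the origin on the work surface. World frame = base frame: x ahead of the robot, y to its left, z up, the work surface at z = 0. Lengths are in m, angles in rad, forces in N, time in s.
With the tool pointing down it reaches from about 0.225 to 0.875 m from the base axis. Payload 3.4 kg.
Tool frame: the origin (TCP) lies on the centre line of the jaws, within the pads' length; the fingertips stand 11 mm ahead of it and the grasp point (between the pads) lies 8 mm behind it (ctrl.nose_length is the distance from the TCP to the fingertips, in m); z points along the fingers, y is the line along which they close (so a half turn about z gives the same grasp; the last joint's range is limited). The gripper opens to 85 mm and grips with 20 to 120 N. Pads are 22 mm wide; open, the fingers measure 114 mm over their backs; the gripper's body (76 mm by 85 mm) begins 54 mm behind the grasp point. The pads swing forward as they close: fully open they stand 13 mm farther back than shut.
Start: joints at [1.022, 0.276, 1.505, -0, 1.361, -0.121], TCP at [0.239, 0.523, 0.242] pointing down, gripper open.
Joint ranges: [-2.89, 2.89], [-0.75, 2.08], [0.22, 2.7], [-1.18, 4.32], [0.11, 2.71], [-2.7, 2.7]. Speed limits (rad/s): [2.57, 2.57, 3.14, 3.14, 3.14, 3.14].

## Interface

Orientations are given as a unit quaternion [x, y, z, w].
In Python, from rig import ctrl gives the robot as it stands.
- The arm moves only by the tool apply_moves, never from a script. Its argument "steps" is text: rows parted by semicolons, each of 4 numbers parted by spaces: the shift along the tool's x, y, z each as a share of 200 mm, from -1 to 1, then the turn about the tool's z as a share of 180 degrees, from -1 to 1. A call has 1 to 10 rows; each row shifts and turns the commanded pose from where the row before left it, along the tool's axes as they then stand; what a row does not reach is not made up. A row lasts 1/12 s, in which the tool goes at most 41.7 mm and 7.16 degrees, less where a joint would pass 70% of its speed; a pose out of reach is approached as far as the arm can. A call with a number of a shift or a turn outside -1 to 1 is refused whole. A call with a gripper value outside its range is refused whole. "gripper" is the opening, from -1 (shut) to 1 (fully open), set as the call begins (left out, the last holds). The fingers move at their own pace and stop on an object; "newtons" is the grip in N (left out, the last holds). Time passes only in rows, so rows that do not move let the fingers close. It gives the time, the measured TCP pose, the force, the opening and the grip force at its end, in the units of the state.
- ctrl.state(): the state, without advancing time (a new reading comes with each control period).
- ctrl.get_image(name): name is "side" or "top"; returns the picture (480x640x3 uint8, red, green, blue); there is no depth.
- ctrl.camera_params(name): a dict with "mtx" (3x3 intrinsics, pixels), "k1" (the pictures are not rectified: a ray, as slopes to the right and down, at radius r is drawn at 1 + k1 r^2 times it, then the intrinsics apply), "cam_to_world" (4x4, takes a point from camera to world coordinates). Camera axes: x right, y up, looking along -z (the intrinsics and any distortion apply to the point x, -y, -z); pixel columns grow to the right and rows downward; lengths in m; the calibration is good to about 2 mm. A picture is of the moment at which its call begins. camera_params takes no time and is no camera call.
- ctrl.hand_in(): hands the job in; it is judged then, once.
The state is a dict: "time_s": time; "joint_pos": joint angles; "joint_vel": joint speeds; "tau": joint torques, N m; "position": TCP position; "tool_rot": TCP orientation; "ft_force": force on the tool from outside, world axes, zero at the start; "moment": the same for the moment, N m; "grip_width": finger opening in m; "grip_force": force on a finger pad.
Only numpy, scipy, OpenCV 4.12 (cv2) and the standard library are available. Lean on these libraries where they do the work, as an engineer would, in place of code of your own. Each camera call takes 0.05 s, during which the arm holds its last target. There are 200 camera calls.

## Working session

There is one attempt and no reset: what is moved stays moved. The work goes in short steps, Python scripts to look and compute and a tool call to move; the robot and the scene stay as the last step left them, time stands still between calls to the robot, and variables do not carry over. Pictures are saved under pics/ and viewed, at most 10 in all, crops included, and the job is handed in when it is done.

Besides the shell and the picture viewer there is one more tool, called by a JSON object that holds its "api" and its "payload", one argument or row to a line. apply_moves: Moves the arm, as the interface text tells. Shift numbers are shares of 200 mm and turn numbers shares of 180 degrees, none past 1 either way. Its arguments: {"type":"object","properties":{"steps":{"type":"string"},"gripper":{"type":"number"},"newtons":{"type":"number"}},"required":["steps"]}

```bash
mkdir -p pics; python3 - <<'E'
from rig import ctrl
import cv2
for n in("top","side"):
    im=ctrl.get_image(n); cv2.imwrite(f"pics/{n}0.png",im[:,:,::-1])
    p=ctrl.camera_params(n); print(n,p)
s=ctrl.state(); print(s['position'],s['tool_rot'],s['grip_width'],s['time_s'],ctrl.nose_length)
E
```

```text
top {'mtx': array([[453.60651159,   0.        , 316.19189663],
       [  0.        , 453.60651159, 240.30165932],
       [  0.        ,   0.        ,   1.        ]]), 'k1': -0.010428390208269477, 'cam_to_world': array([[ 0.02026564,  0.99494853, -0.09831953,  0.52003832],
       [-0.99930048,  0.0232489 ,  0.0292922 ,  0.00591441],
       [ 0.03143005,  0.09765713,  0.9947237 ,  0.80315013],
       [ 0.        ,  0.        ,  0.        ,  1.        ]])}
side {'mtx': array([[539.14151574,   0.        , 324.47787405],
       [  0.        , 539.14151574, 237.7433011 ],
       [  0.        ,   0.        ,   1.        ]]), 'k1': -0.08748805361091656, 'cam_to_world': array([[ 0.89865782,  0.2719121 , -0.34420624,  0.25492429],
       [-0.43836405,  0.58504568, -0.68231848, -0.71033376],
       [ 0.01584572,  0.76405848,  0.64495237,  0.72069728],
       [ 0.        ,  0.        ,  0.        ,  1.        ]])}
[0.23829992 0.52279522 0.24154277] [ 2.12268883e-01  9.77210960e-01 -7.62553090e-04 -2.80458749e-04] 0.0856876629082449 0.1 0.011
```

View pics/top0.png

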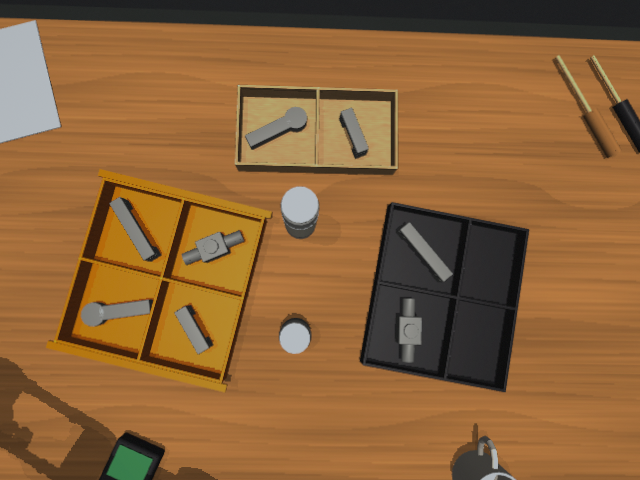

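View pics/side0.png

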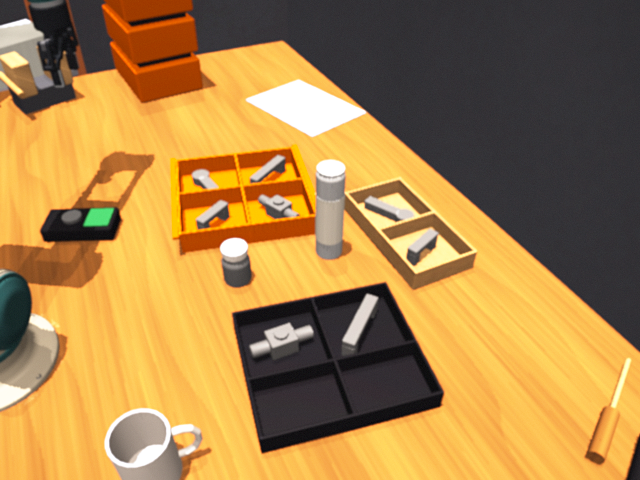

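The top view shows the valve failed in the near row (410,330). A long handle, about 69 px, is in the far row (426,252). The box holds the short handle, about 46 px at (353,131), and the lever. The spares I need are the long handle at (134,229) and the valve at (212,247). Next I'll measure them.

```bash
cat >h.py <<'E'
from rig import ctrl
import cv2, numpy as np
def ray(n,px,z):
    p=ctrl.camera_params(n);M=p['cam_to_world']
    px=np.array(px,float).reshape(-1,1,2)
    u=cv2.undistortPoints(px,p['mtx'],np.array([p['k1'],0,0,0,0.])).reshape(-1,2)
    d=np.c_[u[:,0],-u[:,1],-np.ones(len(u))]@M[:3,:3].T;o=M[:3,3]
    return o+d*((z-o[2])/d[:,2])[:,None]
def proj(n,P):
    p=ctrl.camera_params(n);M=np.linalg.inv(p['cam_to_world'])
    c=np.array(P,float).reshape(-1,3)@M[:3,:3].T+M[:3,3]
    q=np.c_[c[:,0],-c[:,1],-c[:,2]]
    return cv2.projectPoints(q,np.zeros(3),np.zeros(3),p['mtx'],np.array([p['k1'],0,0,0,0.]))[0].reshape(-1,2)
def rect(n,im,roi,z,vmin,smax=60):
    x0,y0,x1,y1=roi;hsv=cv2.cvtColor(im,cv2.COLOR_RGB2HSV)
    m=np.zeros(im.shape[:2],np.uint8)
    m[y0:y1,x0:x1]=((hsv[y0:y1,x0:x1,1]<smax)&(hsv[y0:y1,x0:x1,2]>vmin))*255
    c=max(cv2.findContours(m,0,cv2.CHAIN_APPROX_NONE)[0],key=cv2.contourArea)
    W=ray(n,c.reshape(-1,2),z)[:,:2].astype(np.float32)*1000
    (cx,cy),(w,h),a=cv2.minAreaRect(W)
    if w<h:w,h,a=h,w,a+90
    return (cx,cy),(w+1.5,h+1.5),(a+90)%180-90,c
E
python3 - <<'E'
from h import *
im=cv2.imread('pics/top0.png')[:,:,::-1].copy()
hsv=cv2.cvtColor(im,cv2.COLOR_RGB2HSV)
for nm,(x,y) in dict(long=(134,229),valve=(200,252)).items():
    print(nm,'V row',hsv[y,x-18:x+18,2].tolist(),'S',hsv[y,x-18:x+18,1].tolist())
for nm,roi,z in (('long',(105,190,165,268),.043),('valve',(178,224,250,270),.039),('short',(170,300,215,360),.043),('flong',(398,218,458,286),.043),('fvalve',(392,294,428,366),.039),('boxh',(335,102,372,160),.043)):
    for v in (90,110,130):
        try:
            r=rect('top',im,roi,z,v); print(nm,v,np.round(r[0],1),np.round(r[1],1),round(r[2],1))
        except ValueError: print(nm,v,'none')
T=ray('top',[(391,204),(528,230),(505,390),(361,362)],.04); print('tray\n',T.round(4),T.mean(0))
print(np.linalg.norm(T-np.roll(T,-1,0),axis=1))
S=ray('side',[(234,318),(380,287),(438,388),(263,437)],.04); print('side\n',S.round(4),S.mean(0))
print('can,jar',ray('top',[(300,200),(294,338)],.2)[0],ray('top',[(294,338)],.08))
B=ray('top',[(102,174),(270,214),(226,386),(50,344)],.05); print('bin\n',B.round(4),B.mean(0))
big=cv2.resize(im[160:400,40:280],None,fx=2.5,fy=2.5,interpolation=cv2.INTER_CUBIC); cv2.imwrite('pics/binc.png',big[:,:,::-1])
E
```

```text
long V row [181, 182, 182, 182, 182, 181, 182, 182, 122, 124, 128, 129, 129, 130, 130, 131, 131, 132, 133, 133, 133, 133, 137, 111, 47, 40, 119, 126, 126, 126, 130, 174, 174, 182, 182, 182] S [228, 224, 226, 228, 227, 227, 226, 228, 217, 33, 10, 10, 8, 10, 10, 8, 8, 10, 12, 10, 8, 10, 11, 7, 5, 57, 227, 233, 233, 227, 229, 236, 234, 231, 220, 217]
valve V row [175, 172, 159, 99, 80, 85, 91, 96, 101, 105, 109, 112, 116, 119, 122, 125, 127, 129, 141, 140, 141, 140, 142, 140, 136, 137, 140, 137, 136, 138, 138, 127, 92, 106, 136, 145] S [217, 205, 178, 111, 10, 9, 11, 8, 10, 10, 9, 11, 11, 9, 8, 10, 10, 12, 11, 11, 9, 9, 11, 9, 9, 9, 9, 9, 9, 9, 9, 10, 11, 10, 9, 9]
long 90 [608.6 292.8] [114.9  22.2] 33.6
long 110 [608.8 293.2] [114.2  21.7] 33.5
long 130 [597.7 285.4] [85.4 19.7] 33.5
valve 90 [581.6 158.8] [105.4  37.9] -65.8
valve 110 [575.4 173.2] [74.1 37.3] -65.9
valve 130 [581.4 160.1] [44.1 36.5] -66.0
short 90 [443.1 185.7] [79.5 22. ] 32.1
short 110 [443.  185.9] [79.5 21.7] 32.1
short 130 [442.5 186. ] [78.3 21. ] 31.9
flong 90 [ 580.7 -203.2] [115.5  22.5] 40.6
flong 110 [ 5
[... 195 characters left out ...]
.1 35.3] 0.2
boxh 90 [789.1 -78.8] [80.5 22.4] 22.5
boxh 110 [789.7 -78.9] [79.5 22. ] 22.6
boxh 130 [790.2 -79.3] [79.  20.7] 22.1
tray
 [[ 0.661  -0.1436  0.04  ]
 [ 0.6219 -0.3816  0.04  ]
 [ 0.3525 -0.3359  0.04  ]
 [ 0.3949 -0.0948  0.04  ]] [ 0.50758012 -0.2389626   0.04      ]
[0.24118652 0.27315726 0.24482088 0.27047175]
side
 [[ 0.3908 -0.1128  0.04  ]
 [ 0.6481 -0.1534  0.04  ]
 [ 0.6195 -0.3734  0.04  ]
 [ 0.3559 -0.3355  0.04  ]] [ 0.50358987 -0.24377669  0.04      ]
can,jar [0.63368425 0.01107602 0.2       ] [[0.43681588 0.01630117 0.08      ]]
bin
 [[0.6975 0.3443 0.05  ]
 [0.6369 0.062  0.05  ]
 [0.3553 0.1243 0.05  ]
 [0.4168 0.409  0.05  ]] [0.52662195 0.23487406 0.05      ]
```

View pics/binc.png

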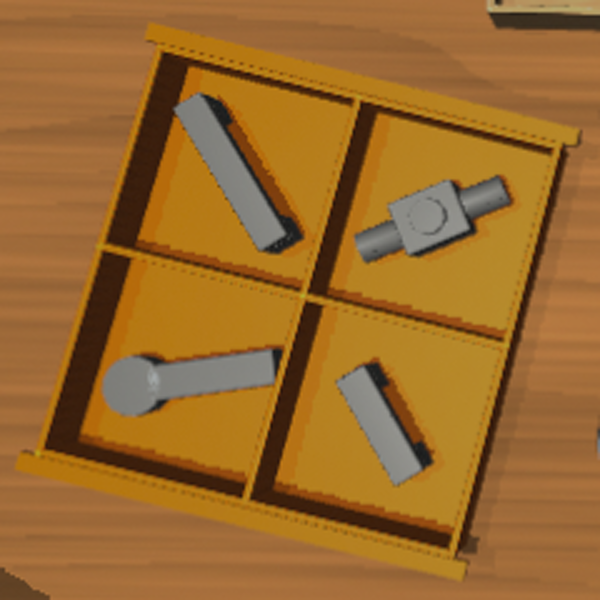

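The crop shows the long handle and the valve lying free near their compartment centres, and the measured sizes match the specs (115x22 mm, 105x38 mm). Next I'll refine the tray pose.

```bash
python3 - <<'E'
from h import *
im=cv2.imread('pics/top0.png')[:,:,::-1].copy()
hsv=cv2.cvtColor(im,cv2.COLOR_RGB2HSV)
m=np.zeros(im.shape[:2],np.uint8);m[180:410,345:545]=(hsv[180:410,345:545,2]<60)*255
c=max(cv2.findContours(m,0,2)[0],key=cv2.contourArea)
q=cv2.approxPolyDP(cv2.convexHull(c),5,True).reshape(-1,2);print(q.tolist())
W=ray('top',q,.04);print(W.round(4).tolist(),np.linalg.norm(W-np.roll(W,-1,0),axis=1).round(4))
# predicted rims for pose guess
a=np.radians(-9.8);R=np.array([[np.cos(a),-np.sin(a)],[np.sin(a),np.cos(a)]])
ctr=np.array([.5070,-.2400])
g=im.copy()
def quad(n,g,x0,x1,y0,y1,z,s,ox,oy,col):
    P=[[*(ctr+R@np.array(v)),z] for v in((x0,y0),(x1,y0),(x1,y1),(x0,y1))]
    p=((proj(n,P)+.5-[ox,oy])*s).astype(int);cv2.polylines(g,[p.reshape(-1,1,2)],True,col,1)
out=[]
for n,(ox,oy,w,h),s in(('top',(350,190,190,210),2.8),('side',(225,275,225,170),1.75)):
    g=cv2.imread(f'pics/{n}0.png')[oy:oy+h,ox:ox+w]
    g=cv2.convertScaleAbs(cv2.resize(g,None,fx=s,fy=s,interpolation=cv2.INTER_CUBIC),alpha=2.5,beta=20)
    quad(n,g,-.1395,.1395,-.1215,.1215,.04,s,ox,oy,(0,255,0))
    for x in(-.1345,.0025): quad(n,g,x,x+.132,-.1165,-.0205,.005,s,ox,oy,(0,0,255))
    out.append(g)
cv2.imwrite('pics/trayt.png',out[0]);cv2.imwrite('pics/trays.png',out[1])
E
```

```text
[[389, 204], [528, 229], [504, 391], [360, 361]]
[[0.6609, -0.1401, 0.04], [0.6236, -0.3816, 0.04], [0.3509, -0.3342, 0.04], [0.3965, -0.0931, 0.04]] [0.2443 0.2768 0.2454 0.2685]
```

View pics/trayt.png

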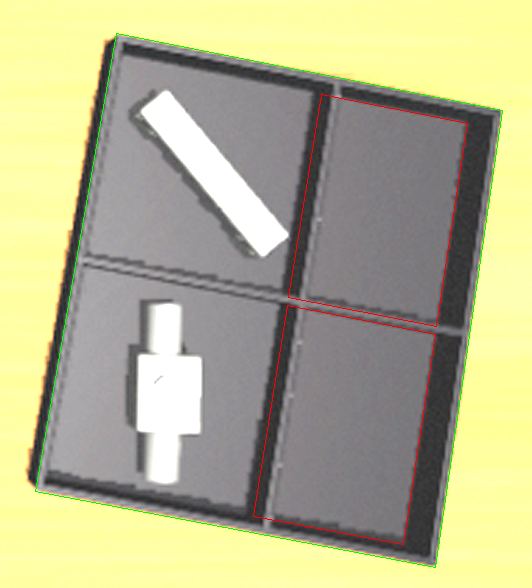

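View pics/trays.png

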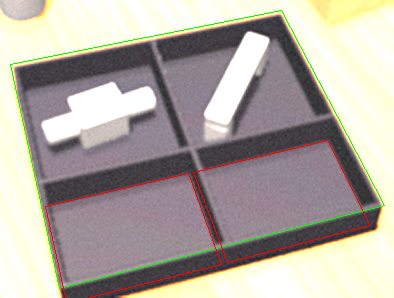

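The overlay puts the tray at (0.507, -0.240) with yaw -9.8 degrees, and the red compartment floors fit. The empty centres are far (0.563, -0.319) and near (0.428, -0.296). I'll fetch the long handle first, turning and then shifting.

{"api": "apply_moves", "payload": {
  "steps": "0 0 0 -0.036; 0 0 0 -0.036; 0 0 0 -0.036; 0 0 0 -0.036; 0 0 0 -0.036; 0 0 0 -0.036; 0 0 0 -0.036; 0 0 0 -0.036; 0 0 0 -0.035; 0 0 0 0",
  "gripper": 0.06,
  "newtons": 40
}}

```text
time_s: 0.93
position: [0.2384, 0.523, 0.2418]
tool_rot: [-0.29, 0.957, -0.0, -0.0]
ft_force: [0.1, 0.7, 0.0]
grip_width: 0.0453
grip_force: 0.0
```

{"api": "apply_moves", "payload": {
  "steps": "-0.076 -0.165 0 0; -0.076 -0.165 0 0; -0.076 -0.165 0 0; -0.076 -0.165 0 0; -0.076 -0.165 0 0; -0.076 -0.165 0 0; -0.076 -0.165 0 0; -0.076 -0.165 0 0; -0.076 -0.165 0 0; -0.076 -0.165 0 0"
}}

```text
time_s: 1.77
position: [0.5491, 0.3313, 0.242]
tool_rot: [-0.288, 0.958, 0.0, -0.0]
ft_force: [0.5, 0.2, 0.2]
grip_width: 0.0448
grip_force: 0.0
```

{"api": "apply_moves", "payload": {
  "steps": "-0.076 -0.165 0 0; -0.076 -0.165 0 0; 0 0 0.1 0; 0 0 0.1 0; 0 0 0 0; 0 0 0 0"
}}

```text
time_s: 2.27
position: [0.6089, 0.294, 0.2008]
tool_rot: [-0.288, 0.958, -0.0, -0.002]
ft_force: [0.5, 0.4, 1.8]
grip_width: 0.0451
grip_force: 0.0
```

```bash
cat >>h.py <<'E'
def go(x,y,yaw):
    """shares of tool-x, tool-y and turn to reach x,y and closing-axis yaw (deg)"""
    s=ctrl.state();q=s['tool_rot'];p=s['position']
    from scipy.spatial.transform import Rotation as Ro
    M=Ro.from_quat(q).as_matrix();d=np.array([x,y,p[2]])-p
    cur=np.degrees(np.arctan2(M[1,1],M[0,1]));dy=(yaw-cur+180)%360-180
    t=np.radians(dy);Rz=np.array([[np.cos(t),-np.sin(t),0],[np.sin(t),np.cos(t),0],[0,0,1]])
    print('pos',p.round(4),'yaw %.1f'%cur,'w %.3f'%s['grip_width'],'gf',s['grip_force'],'t',s['time_s'],'j6',round(s['joint_pos'][5],2))
    print('turn share %.4f'%(-dy/180),'shift shares: before turn',(M.T@d/.2).round(4),'after turn',((Rz@M).T@d/.2).round(4))
E
python3 -c "
from h import *
go(.6088,.293,123.5)"
```

```text
pos [0.6089 0.294  0.2008] yaw 123.5 w 0.045 gf 0.0 t 2.2667 j6 -1.81
turn share 0.0001 shift shares: before turn [ 0.0034 -0.004   0.    ] after turn [ 0.0034 -0.004   0.    ]
```

{"api": "apply_moves", "payload": {
  "steps": "0.003 -0.004 0.1 0; 0 0 0.12 0; 0 0 0.12 0; 0 0 0.12 0; 0 0 0.12 0; 0 0 0.12 0; 0 0 0.08 0; 0 0 0.05 0; 0 0 0.034 0; 0 0 0 0"
}}

```text
time_s: 3.1
position: [0.6095, 0.2939, 0.0293]
tool_rot: [-0.289, 0.957, 0.0, -0.0]
ft_force: [-0.0, -0.2, -0.2]
grip_width: 0.0452
grip_force: 0.0
```

{"api": "apply_moves", "payload": {
  "steps": "0 0 0 0; 0 0 0 0; 0 0 0 0; 0 0 0 0; 0 0 0 0; 0 0 0 0; 0 0 0 0; 0 0 0 0",
  "gripper": -1
}}

```text
time_s: 3.77
position: [0.6108, 0.2941, 0.0312]
tool_rot: [-0.289, 0.957, 0.0, 0.002]
ft_force: [0.0, 0.9, 5.5]
grip_width: 0.0215
grip_force: 41.5
```

{"api": "apply_moves", "payload": {
  "steps": "0 0 -0.03 0; 0 0 -0.08 0; 0 0 -0.15 0; 0 0 -0.18 0; 0 0 -0.18 0; 0 0 -0.18 0; 0 0 -0.18 0; 0 0 -0.18 0; 0 0 -0.15 0; 0 0 -0.05 0"
}}

```text
time_s: 4.6
position: [0.6111, 0.2937, 0.3075]
tool_rot: [-0.289, 0.957, 0.0, 0.004]
ft_force: [-0.2, -0.3, -0.1]
grip_width: 0.0213
grip_force: 40.8
```

```bash
python3 -c "
from h import *
go(.5628,-.3192,80.2)"
```

```text
pos [0.6111 0.2937 0.3075] yaw 123.6 w 0.021 gf 40.80438141594641 t 4.6 j6 -1.81
turn share 0.2412 shift shares: before turn [ 1.8978 -2.4185 -0.0102] after turn [-0.2838 -3.0611  0.0098]
```

{"api": "apply_moves", "payload": {
  "steps": "0 0 0 0.034; 0 0 0 0.035; 0 0 0 0.035; 0 0 0 0.035; 0 0 0 0.034; 0 0 0 0.034; 0 0 0 0.034; 0 0 0 0"
}}

```text
time_s: 5.27
position: [0.6091, 0.2931, 0.2999]
tool_rot: [0.086, 0.996, -0.001, -0.001]
ft_force: [-0.1, -0.3, -1.4]
grip_width: 0.0214
grip_force: 40.8
```

{"api": "apply_moves", "payload": {
  "steps": "-0.016 -0.1 0 0; -0.016 -0.15 0 0; -0.016 -0.16 0 0; -0.016 -0.16 0 0; -0.016 -0.16 0 0; -0.016 -0.16 0 0; -0.016 -0.16 0 0; -0.016 -0.16 0 0; -0.016 -0.16 0 0; -0.016 -0.16 0 0"
}}

```text
time_s: 6.1
position: [0.5885, -0.015, 0.3006]
tool_rot: [0.083, 0.997, -0.0, -0.001]
ft_force: [-0.3, -0.3, -1.4]
grip_width: 0.0216
grip_force: 40.8
```

{"api": "apply_moves", "payload": {
  "steps": "-0.016 -0.16 0 0; -0.016 -0.16 0 0; -0.016 -0.16 0 0; -0.016 -0.16 0 0; -0.016 -0.16 0 0; -0.016 -0.16 0 0; -0.016 -0.16 0 0; -0.012 -0.16 0 0; 0 -0.13 0 0; 0 -0.1 0 0"
}}

```text
time_s: 6.93
position: [0.5616, -0.3178, 0.3001]
tool_rot: [0.084, 0.996, 0.0, -0.001]
ft_force: [-0.2, -0.2, -0.8]
grip_width: 0.0213
grip_force: 40.8
```

{"api": "apply_moves", "payload": {
  "steps": "0 0 0.1 0; 0 0 0.15 0; 0 0 0.15 0; 0 0 0.15 0; 0 0 0.1 0; 0 0 0 0; 0 0 0 0; 0 0 0 0"
}}

```text
time_s: 7.6
position: [0.5633, -0.3158, 0.1726]
tool_rot: [0.084, 0.996, -0.0, 0.001]
ft_force: [0.8, 0.6, -2.0]
grip_width: 0.0213
grip_force: 40.8
```

```bash
python3 -c "
from h import *
go(.5628,-.3192,80.2)
im=ctrl.get_image('side');cv2.imwrite('pics/s1.png',im[200:,150:,::-1])"
```

```text
pos [ 0.5633 -0.3158  0.1726] yaw 80.3 w 0.021 gf 40.7746095926268 t 7.6 j6 -2.02
turn share 0.0006 shift shares: before turn [-0.0002 -0.017   0.    ] after turn [-0.0002 -0.017   0.    ]
```

View pics/s1.png

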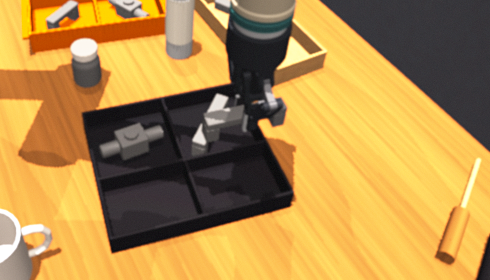

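The handle is held level, around pixel (240,118) in the crop, above the far empty compartment. Lowering it now.

{"api": "apply_moves", "payload": {
  "steps": "0 -0.017 0.08 0; 0 0 0.1 0; 0 0 0.1 0; 0 0 0.1 0; 0 0 0.1 0; 0 0 0.08 0; 0 0 0.06 0; 0 0 0.04 0; 0 0 0.02 0; 0 0 0 0"
}}

```text
time_s: 8.48
position: [0.5623, -0.3188, 0.0355]
tool_rot: [0.085, 0.996, -0.0, 0.0]
ft_force: [-0.7, -0.1, -0.1]
grip_width: 0.0214
grip_force: 40.8
```

```bash
python3 -c "
from h import *
go(.5628,-.3192,80.2);print(ctrl.state()['ft_force'])"
```

```text
pos [ 0.5623 -0.3188  0.0355] yaw 80.3 w 0.021 gf 40.817160118022 t 8.4833 j6 -2.02
turn share 0.0003 shift shares: before turn [-0.0026 -0.0016  0.    ] after turn [-0.0026 -0.0016  0.    ]
[-0.73717346 -0.11358592 -0.08006256]
```

{"api": "apply_moves", "payload": {
  "steps": "0 0 0.01 0; 0 0 0.01 0; 0 0 0 0; 0 0 0 0"
}}

```text
time_s: 8.82
position: [0.5624, -0.3188, 0.032]
tool_rot: [0.085, 0.996, -0.0, 0.0]
ft_force: [0.7, -0.0, -1.7]
grip_width: 0.0212
grip_force: 40.8
```

{"api": "apply_moves", "payload": {
  "steps": "0 0 0.006 0; 0 0 0.004 0; 0 0 0 0; 0 0 0 0"
}}

```text
time_s: 9.15
position: [0.5625, -0.3189, 0.0311]
tool_rot: [0.085, 0.996, -0.0, 0.001]
ft_force: [-1.9, 2.0, 6.7]
grip_width: 0.0214
grip_force: 41.4
```

Contact (6.7 N). I'll release with a partial opening, then lift.

{"api": "apply_moves", "payload": {
  "steps": "0 0 0 0; 0 0 0 0; 0 0 0 0; 0 0 0 0; 0 0 0 0; 0 0 0 0",
  "gripper": -0.05
}}

```text
time_s: 9.65
position: [0.5621, -0.3186, 0.0293]
tool_rot: [0.085, 0.996, 0.0, -0.0]
ft_force: [0.6, 0.1, 0.1]
grip_width: 0.0405
grip_force: 0.0
```

{"api": "apply_moves", "payload": {
  "steps": "0 0 -0.04 0; 0 0 -0.1 0; 0 0 -0.15 0; 0 0 -0.18 0; 0 0 -0.18 0; 0 0 -0.18 0; 0 0 -0.18 0; 0 0 -0.18 0; 0 0 -0.1 0; 0 0 0 0"
}}

```text
time_s: 10.48
position: [0.5641, -0.32, 0.2947]
tool_rot: [0.085, 0.996, -0.003, 0.005]
ft_force: [1.0, 0.1, 0.2]
grip_width: 0.0405
grip_force: 0.0
```

```bash
python3 -c "
from h import *
go(.5815,.1595,24)
im=ctrl.get_image('side');cv2.imwrite('pics/s2.png',im[200:,150:,::-1])"
```

```text
pos [ 0.5641 -0.32    0.2947] yaw 80.3 w 0.040 gf 0.0 t 10.4833 j6 -2.02
turn share 0.3125 shift shares: before turn [ 0.3199  2.3778 -0.0161] after turn [ 2.1547  1.0548 -0.0294]
```

View pics/s2.png

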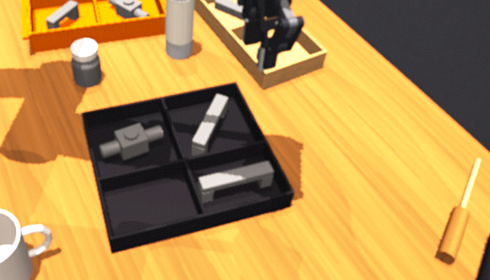

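The long handle lies upright and flat in the far empty compartment, around (235,178) in the crop. Now the valve.

{"api": "apply_moves", "payload": {
  "steps": "0.021 0.1 0 0; 0.021 0.15 0 0; 0.021 0.16 0 0; 0.021 0.16 0 0; 0.021 0.16 0 0; 0.021 0.16 0 0; 0.021 0.16 0 0; 0.021 0.16 0 0; 0.021 0.16 0 0; 0.021 0.16 0 0",
  "gripper": 0.4
}}

```text
time_s: 11.37
position: [0.5714, -0.0083, 0.286]
tool_rot: [0.085, 0.996, 0.0, -0.002]
ft_force: [0.7, -0.2, 0.1]
grip_width: 0.0598
grip_force: 0.0
```

{"api": "apply_moves", "payload": {
  "steps": "0.021 0.16 0 0; 0.021 0.16 0 0; 0.021 0.16 0 0; 0.021 0.16 0 0; 0.021 0.16 0 0; 0 0.04 0 0; 0 0 0 0.035; 0 0 0 0.035; 0 0 0 0.035; 0 0 0 0.035"
}}

```text
time_s: 12.2
position: [0.5796, 0.1587, 0.286]
tool_rot: [0.303, 0.953, -0.001, -0.001]
ft_force: [-0.8, -0.5, -0.2]
grip_width: 0.0595
grip_force: 0.0
```

{"api": "apply_moves", "payload": {
  "steps": "0 0 0.1 0.035; 0 0 0.1 0.035; 0 0 0.1 0.035; 0 0 0.1 0.034; 0 0 0.1 0.033; 0 0 0 0; 0 0 0 0; 0 0 0 0"
}}

```text
time_s: 12.87
position: [0.5807, 0.1589, 0.188]
tool_rot: [0.543, 0.84, 0.0, 0.0]
ft_force: [0.1, -1.1, 0.1]
grip_width: 0.0599
grip_force: 0.0
```

```bash
python3 -c "
from h import *
go(.5815,.1592,24)"
```

```text
pos [0.5807 0.1589 0.188 ] yaw 24.2 w 0.060 gf 0.0 t 12.8667 j6 -0.27
turn share 0.0011 shift shares: before turn [-0.0002  0.0043  0.    ] after turn [-0.0002  0.0043  0.    ]
```

{"api": "apply_moves", "payload": {
  "steps": "0 0.004 0.1 0; 0 0 0.12 0; 0 0 0.12 0; 0 0 0.12 0; 0 0 0.12 0; 0 0 0.1 0; 0 0 0.07 0; 0 0 0.05 0; 0 0 0.02 0; 0 0 0 0"
}}

```text
time_s: 13.7
position: [0.5815, 0.1595, 0.0236]
tool_rot: [0.544, 0.839, 0.0, 0.0]
ft_force: [-0.4, 1.2, 0.1]
grip_width: 0.0598
grip_force: 0.0
```

{"api": "apply_moves", "payload": {
  "steps": "0 0 0 0; 0 0 0 0; 0 0 0 0; 0 0 0 0; 0 0 0 0; 0 0 0 0; 0 0 0 0; 0 0 0 0",
  "gripper": -1
}}

```text
time_s: 14.37
position: [0.5823, 0.1597, 0.025]
tool_rot: [0.544, 0.839, 0.001, 0.001]
ft_force: [1.1, -0.2, 5.9]
grip_width: 0.0373
grip_force: 42.5
```

{"api": "apply_moves", "payload": {
  "steps": "0 0 -0.03 0; 0 0 -0.08 0; 0 0 -0.15 0; 0 0 -0.18 0; 0 0 -0.18 0; 0 0 -0.18 0; 0 0 -0.18 0; 0 0 -0.18 0; 0 0 -0.15 0; 0 0 -0.05 0"
}}

```text
time_s: 15.2
position: [0.5825, 0.1597, 0.3012]
tool_rot: [0.544, 0.839, 0.003, 0.003]
ft_force: [0.9, 0.8, -0.8]
grip_width: 0.0376
grip_force: 41.8
```

```bash
python3 -c "
from h import *
go(.4278,-.2958,80.2)"
```

```text
pos [0.5825 0.1597 0.3012] yaw 24.1 w 0.038 gf 41.77491366863251 t 15.2 j6 -0.27
turn share -0.3117 shift shares: before turn [-1.7635 -1.636  -0.01  ] after turn [ 0.3746 -2.3761 -0.0211]
```

{"api": "apply_moves", "payload": {
  "steps": "0 0 0 -0.034; 0 0 0 -0.035; 0 0 0 -0.035; 0 0 0 -0.035; 0 0 0 -0.035; 0 0 0 -0.035; 0 0 0 -0.035; 0 0 0 -0.034; 0 0 0 -0.034; 0 0 0 0"
}}

```text
time_s: 16.03
position: [0.5802, 0.1593, 0.294]
tool_rot: [0.084, 0.996, -0.0, -0.001]
ft_force: [-0.3, 0.3, -1.4]
grip_width: 0.0375
grip_force: 41.7
```

{"api": "apply_moves", "payload": {
  "steps": "0.025 -0.1 0 0; 0.025 -0.15 0 0; 0.025 -0.16 0 0; 0.025 -0.16 0 0; 0.025 -0.16 0 0; 0.025 -0.16 0 0; 0.025 -0.16 0 0; 0.025 -0.16 0 0; 0.025 -0.16 0 0; 0.025 -0.16 0 0"
}}

```text
time_s: 16.87
position: [0.4786, -0.1347, 0.2947]
tool_rot: [0.086, 0.996, 0.0, -0.001]
ft_force: [1.3, 0.1, -0.8]
grip_width: 0.037
grip_force: 41.7
```

{"api": "apply_moves", "payload": {
  "steps": "0.025 -0.16 0 0; 0.025 -0.16 0 0; 0.025 -0.16 0 0; 0.025 -0.16 0 0; 0.025 -0.14 0 0; 0 -0.06 0 0; 0 0 0.1 0; 0 0 0.15 0; 0 0 0.15 0; 0 0 0.15 0"
}}

```text
time_s: 17.7
position: [0.4267, -0.2943, 0.184]
tool_rot: [0.086, 0.996, 0.0, 0.0]
ft_force: [-0.5, -0.6, -2.0]
grip_width: 0.0378
grip_force: 41.7
```

{"api": "apply_moves", "payload": {
  "steps": "0 0 0.1 0; 0 0 0 0; 0 0 0 0; 0 0 0 0"
}}

```text
time_s: 18.03
position: [0.4277, -0.2953, 0.1666]
tool_rot: [0.085, 0.996, -0.0, 0.001]
ft_force: [0.8, -0.6, -1.6]
grip_width: 0.0374
grip_force: 41.6
```

```bash
python3 -c "
from h import *
go(.4278,-.2958,80.2)"
```

```text
pos [ 0.4277 -0.2953  0.1666] yaw 80.2 w 0.037 gf 41.56749665737152 t 18.0333 j6 -2.14
turn share 0.0001 shift shares: before turn [-0.0007 -0.0023  0.    ] after turn [-0.0007 -0.0023  0.    ]
```

{"api": "apply_moves", "payload": {
  "steps": "0 -0.002 0.08 0; 0 0 0.1 0; 0 0 0.1 0; 0 0 0.1 0; 0 0 0.1 0; 0 0 0.08 0; 0 0 0.06 0; 0 0 0.04 0; 0 0 0.02 0; 0 0 0 0"
}}

```text
time_s: 18.87
position: [0.4274, -0.2958, 0.0299]
tool_rot: [0.085, 0.996, -0.0, 0.0]
ft_force: [-0.2, -0.1, -0.6]
grip_width: 0.0372
grip_force: 41.7
```

{"api": "apply_moves", "payload": {
  "steps": "0 0 0.008 0; 0 0 0.005 0; 0 0 0 0; 0 0 0 0"
}}

```text
time_s: 19.2
position: [0.4271, -0.2956, 0.0274]
tool_rot: [0.085, 0.996, -0.0, 0.0]
ft_force: [0.1, -1.0, -1.7]
grip_width: 0.0371
grip_force: 41.7
```

{"api": "apply_moves", "payload": {
  "steps": "0 0 0.007 0; 0 0 0.005 0; 0 0 0 0; 0 0 0 0"
}}

```text
time_s: 19.53
position: [0.427, -0.2955, 0.025]
tool_rot: [0.085, 0.996, -0.0, 0.0]
ft_force: [-0.8, 0.4, 5.1]
grip_width: 0.037
grip_force: 42.4
```

Contact. Releasing to about 49 mm and lifting.

{"api": "apply_moves", "payload": {
  "steps": "0 0 0 0; 0 0 0 0; 0 0 0 0; 0 0 0 0; 0 0 0 0; 0 0 0 0",
  "gripper": 0.15
}}

```text
time_s: 20.03
position: [0.4268, -0.2953, 0.0244]
tool_rot: [0.085, 0.996, 0.0, -0.0]
ft_force: [-0.0, 0.2, 0.5]
grip_width: 0.049
grip_force: 0.0
```

{"api": "apply_moves", "payload": {
  "steps": "0 0 -0.04 0; 0 0 -0.1 0; 0 0 -0.15 0; 0 0 -0.18 0; 0 0 -0.18 0; 0 0 -0.18 0; 0 0 -0.18 0; 0 0 -0.18 0; 0 0 -0.1 0; 0 0 0 0"
}}

```text
time_s: 20.87
position: [0.4287, -0.297, 0.2887]
tool_rot: [0.085, 0.996, -0.004, 0.005]
ft_force: [0.7, 0.1, 1.4]
grip_width: 0.0493
grip_force: 0.0
```

```bash
python3 -c "
from h import *
im=ctrl.get_image('side');cv2.imwrite('pics/s3.png',im[100:,100:540,::-1])"
```

```text
(no output)
```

View pics/s3.png

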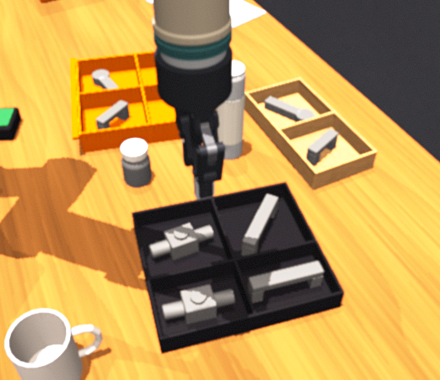

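The valve lies flat at (198,300) and the long handle at (287,280) in the crop, each beside its failed twin. The can and the jar are where they were. Handing in.

```bash
python3 -c "
from rig import ctrl
print(ctrl.hand_in())"
```

```text
the job is handed in; nothing more can be done
None
```

The job is handed in: the spare long handle lies flat in the far empty compartment and the spare valve in the near one, each beside its failed twin; the hand-in returned no verdict.

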